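Fill the gap in the carton of levelling feet

ROBOT

A 7-joint arm with a two-finger parallel gripper is mounted at the origin on the work surface. World frame = base frame: x ahead of the robot, y to its left, z up, the work surface at z = 0. Lengths are in m, angles in rad, forces in N, time in s.
With the tool pointing down it reaches from about 0.4 to 0.875 m from the base axis. Payload 6.5 kg.
Tool frame: the origin (TCP) lies between the finger pads; the fingertips stand 11 mm ahead of it and the grasp point (between the pads) lies 8 mm behind it (arm.tips_ahead is the y of the fingertips in the tool frame, in m); y points along the fingers, x is the direction in which the jaws open and shut, and the axes are right-handed (so a half turn about y gives the same grasp; the last joint's range is limited). The gripper opens to 88 mm and grips with 3 to 60 N. Pads are 18 mm wide; open, the fingers measure 123 mm over their backs; the gripper's body (75 mm by 187 mm) begins 45 mm behind the grasp point.
Start: joints at [-1.242, 0.536, -0.004, 1.538, 0.003, 1.067, -0.071], TCP at [0.25, 0.6, 0.25] pointing down, gripper open.
Joint ranges: [-2.7, 2.7], [-0.37, 2.16], [-1.27, 1.26], [0.24, 2.4], [-1.31, 4.45], [0.19, 1.91], [-2.76, 2.76]. Speed limits (rad/s): [2.39, 2.39, 3.14, 3.14, 3.14, 3.14, 3.14].

INTERFACE

Orientations are given as a unit quaternion [x, y, z, w].
In Python, from workcell import arm, camera, camera_params gives the robot as it stands. The module is installed in compiled form; this text tells all that it offers.
- The arm moves only by the shell command python3 -m inch 'ROWS' [FORCE]. ROWS is JSON, a list of rows, each an object with "hand": the closure in counts, from 0 (fully open) to 255 (shut); "linear": the shift along the tool's x, y, z in cm, a list of three; "turn": the turn, a rotation vector about the tool's x, y, z in degrees, a list of three. A call has 1 to 12 rows; each row is the pose to reach, as a shift and turn from the pose measured when the call began, along the tool's axes at that moment; what a row does not reach only later rows make up. A row lasts 1/8 s, in which the tool goes at most 62.5 mm and 10.7 degrees, less where a joint would pass 70% of its speed; a pose out of reach is approached as far as the arm can. A call with a gripper value outside its range is refused whole. The fingers move at their own pace and stop on an object; FORCE is the grip in N (left out, the last holds). Time passes only in rows, so rows that repeat a pose let the fingers close. It gives the time, the measured TCP pose, the force and the opening at its end, in the units of the state.
- arm.sense(): the state, without advancing time (a new reading comes with each control period).
- camera(name): name is "scene" or "top" or "wrist"; returns (picture, depth): 480x640x3 uint8, blue, green, red; 480x640 float32, m along the optical axis (not along the pixel's ray), 0 where there is no reading.
- camera_params(name): a dict with "fx", "fy", "cx", "cy" (pixels), "D" ([k1, k2, p1, p2, k3] as OpenCV has them; the pictures are not rectified), "world_to_cam" (4x4, takes a point from world to camera coordinates). Camera axes: x right, y down, z forward; pixel columns grow to the right and rows downward; lengths in m; the calibration is good to about 2 mm. A picture is of the moment at which its call begins: read the wrist's pose just before it. camera_params takes no time and is no camera call; for the wrist camera it gives the pose at the moment of the call.
- arm.sign_off(): hands the job in, once; it reports no verdict.
The state is a dict: "time_s": time; "qpos": joint angles; "joint_vel": joint speeds; "tau": joint torques, N m; "eef_pos": TCP position; "orientation": TCP orientation; "ft_force": force on the tool from outside, world axes, zero at the start; "wrist_torque": the same for the moment, N m; "opening": finger opening in m.
Only numpy, scipy, OpenCV 4.12 (cv2) and the standard library are available. Lean on these libraries where they do the work, as an engineer would, in place of code of your own. Each camera call takes 0.05 s, during which the arm holds its last target. There are 200 camera calls.

TASK

The partitioned carton should hold six levelling feet, but one compartment is empty. First reach into the empty compartment and feel its floor with the fingertips, to be sure that nothing lies in it; then fetch the matching foot from the bench and stand it upright on that floor, stem up. Leave the similar foot with the wider base where it is.

Things in the scene. Friction and masses are not known exactly. Their poses are not given: they have to be found in the camera images.
- carton: open cardboard carton fixed to the bench, 154 (x) x 228 (y) x 24 mm high; walls and dividers 6 mm thick, all 24 mm high. 2 x 3 compartments 68 x 68 mm inside, centres at x = +-37, y = -74, 0, +74 mm. Five hold a loose foot like the matching one, stem tops 55 mm above the bench. Only closed or nearly closed fingers fit into a compartment. Origin: centre of its underside, on the bench; z up
- vacant: the rigid, fixed grey tile on the floor of the one empty compartment (which one varies; all have such a tile), 60 x 60 x 4 mm. Origin: centre of its underside, at the compartment's centre, 6 mm above the bench; its top face is 10 mm above the bench. Axes parallel to the carton's
- foot: the matching levelling foot, loose, upright on the bench among other fittings: round black plastic base 48 mm across, 10 mm high; steel nut 30 mm across from 10 to 16 mm; round steel stem 20 mm in diameter from 16 to 46 mm height; about 0.12 kg. The same all round; grip it by the stem from above; 25 mm or more is free around its base. Origin: centre of its underside; z up the stem
- wide_foot: a similar levelling foot with the same stem and nut but a base 76 mm across, too wide for the compartments; loose, standing upright on the bench near the other one. To be left alone. Origin: centre of its underside
Things that resemble listed ones, but are neither listed nor needed, are in the scene too. What is shaped like the foot but red is not meant.

How it is judged:
By the outcome, as a careful person would: the job done as asked, in the order asked, and still so for the second after the job is handed in, with the robot touching nothing.
It also fails if it takes over 48 s, if anything falls off the work surface, if the arm or the gripper's body presses on something with over 40 N, if the wrist force passes 120 N, or if a joint passes its speed limit or range.

## Working session

There is one attempt and no reset: what is moved stays moved. The work goes in short steps, Python scripts to look and compute and a shell command to move; the robot and the scene stay as the last step left them, time stands still between calls to the robot, and variables do not carry over. Pictures are saved under pics/ and viewed, about 8 in all and at most 12, crops included, and the job is handed in when it is done.

```bash
mkdir -p pics
cat > h.py <<'E'
import numpy as np, cv2, json
from workcell import arm, camera, camera_params
from scipy.spatial.transform import Rotation as R
def K(p): return np.array([[p['fx'],0,p['cx']],[0,p['fy'],p['cy']],[0,0,1.]])
def cloud(name):
    p=camera_params(name); im,d=camera(name)
    v,u=np.mgrid[:480,:640]
    n=cv2.undistortPoints(np.stack([u,v],-1).reshape(-1,1,2).astype(float),K(p),np.array(p['D'])).reshape(480,640,2)
    c=np.dstack([n*d[...,None],d])
    T=np.linalg.inv(p['world_to_cam']); w=c@T[:3,:3].T+T[:3,3]; w[d==0]=np.nan
    return im,w
def plane(name,u,v,z):
    p=camera_params(name); n=cv2.undistortPoints(np.array([[[u,v]]],float),K(p),np.array(p['D']))[0,0]
    T=np.linalg.inv(p['world_to_cam']); r=T[:3,:3]@[n[0],n[1],1]; return T[:3,3]+r*(z-T[2,3])/r[2]
def totool(target):
    s=arm.sense(); return R.from_quat(s['orientation']).inv().apply(np.array(target)-s['eef_pos'])*100
E
python3 - <<'E'
from h import *
s=arm.sense(); print(s['time_s'],s['eef_pos'],R.from_quat(s['orientation']).as_matrix().round(3),s['opening'],s['ft_force'],arm.tips_ahead)
im,w=cloud('top'); cv2.imwrite('pics/top.png',im); np.save('top.npy',w)
im,w=cloud('scene'); cv2.imwrite('pics/scene.png',im); np.save('scene.npy',w)
E
```

```text
0.0 [0.24977175 0.59946516 0.24883678] [[ 0.385 -0.001 -0.923]
 [ 0.923 -0.002  0.385]
 [-0.002 -1.    -0.   ]] 0.08829871446282556 [ 0.05521547 -0.5299079   0.3178171 ] 0.011
```

View pics/top.png

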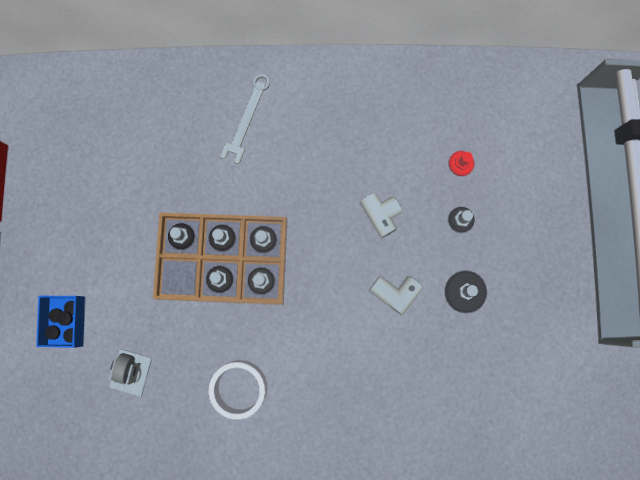

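View pics/scene.png

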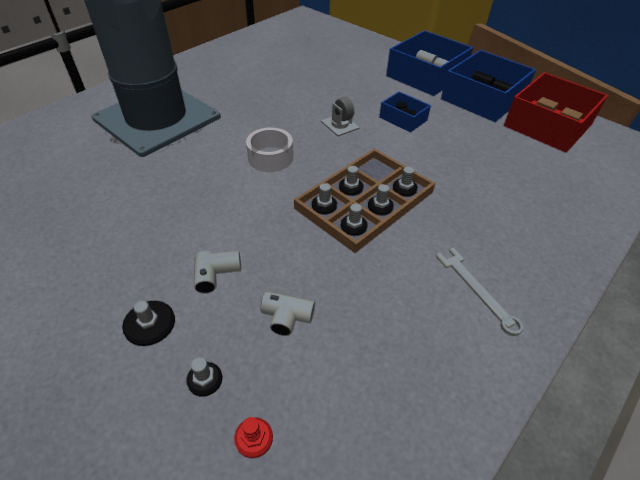

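The top view shows these candidates: black foot (461,219), wide foot (466,291) and red foot (461,162), plus five feet in the carton that are already placed. The small-base black foot is the one to fetch. The empty compartment is at (179,279). Next I'll measure both.

Run:
```python
from h import *
w=np.load('top.npy'); im=cv2.imread('pics/top.png')
for n,u,v in [('foot',461,219),('wide',466,291),('red',461,162)]:
    p=w[v-28:v+29,u-28:u+29].reshape(-1,3)
    b=p[(p[:,2]>.005)&(p[:,2]<.0145)]; t=p[(p[:,2]>.042)&(p[:,2]<.052)]
    for q,l in((b,'base'),(t,'top')):
        c,r=cv2.minEnclosingCircle(q[:,:2].astype(np.float32)); print(n,l,len(q),np.round(c,4),round(r,4),np.median(q,0).round(4))
p=w[205:312,145:295]; m=(p[...,2]>.017)&(p[...,2]<.029)
im2=im[205:312,145:295]; hsv=cv2.cvtColor(im2,cv2.COLOR_BGR2HSV); br=(hsv[...,1]>90)&(hsv[...,0]<25)&m
q=p[br][:,:2].astype(np.float32); print('carton',cv2.minAreaRect(q),np.median(p[br][:,2]))
for (u,v) in [(179,279),(179,237),(222,237),(263,239),(219,278),(261,280)]:
    q=w[v-10:v+11,u-10:u+11].reshape(-1,3); t=q[(q[:,2]>.048)]; print(u,v,np.nanmedian(q,0).round(4),np.nanmax(q[:,2]), t.mean(0).round(4) if len(t) else '')
c=cv2.resize(im[140:320,420:500],None,fx=3,fy=3); d=cv2.resize(im2,None,fx=3.5,fy=3.5)
o=np.zeros((540,770,3),np.uint8); o[:,:240]=c; o[:d.shape[0],245:245+d.shape[1]]=d; cv2.imwrite('pics/crop.png',o)
```

```text
foot base 305 [ 0.582 -0.321] 0.0488 [ 0.5939 -0.3124  0.0093]
foot top 105 [ 0.6   -0.318] 0.0106 [ 0.6002 -0.3179  0.0454]
wide base 1166 [ 0.4742 -0.3224] 0.0554 [ 0.4679 -0.3176  0.0097]
wide top 111 [ 0.4687 -0.3211] 0.0105 [ 0.4681 -0.3214  0.046 ]
red base 298 [ 0.727  -0.3267] 0.0615 [ 0.6993 -0.3168  0.0092]
red top 91 [ 0.7053 -0.3247] 0.0104 [ 0.7054 -0.3249  0.046 ]
carton ((0.5316749215126038, 0.11583973467350006), (0.22771689295768738, 0.1529211401939392), 87.66942596435547) 0.022696586111840777
179 279 [0.4946 0.1898 0.0103] 0.016157006772389182 
179 237 [0.5658 0.1846 0.0225] 0.05909232522673524 [0.5704 0.1869 0.0545]
222 237 [0.565  0.1093 0.0217] 0.05827678233960987 [0.5675 0.1136 0.0543]
263 239 [0.5612 0.0375 0.0209] 0.05871635259383989 [0.5641 0.0391 0.0546]
219 278 [0.4939 0.1132 0.022 ] 0.058369437164447646 [0.4951 0.117  0.0546]
261 280 [0.4903 0.0407 0.021 ] 0.05788496670241594 [0.4903 0.0428 0.0544]
```

View pics/crop.png

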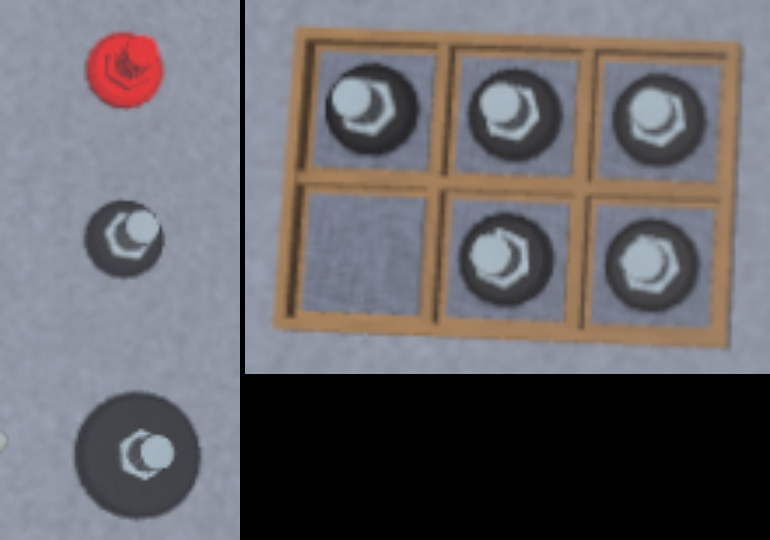

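The black 48 mm foot (left crop, ~(124,238)) sits between the red foot and the wide one. The empty compartment (right crop, ~(362,253)) is clear. The stem top measures z = 0.0454 (46 mm expected), and the carton measures 228 x 153 mm, so both match the given sizes.

Run:
```python
from h import *
print(totool([.4977,.1913,.12]))
```

```text
[-28.13452288  12.94211945 -38.57842487]
```

```bash
python3 -m inch '[{"hand":255,"linear":[-2.8,0,-3.9],"turn":[0,0,0]},{"hand":255,"linear":[-5.6,0,-7.7],"turn":[0,0,0]},{"hand":255,"linear":[-8.4,0,-11.6],"turn":[0,0,0]},{"hand":255,"linear":[-11.2,1,-15.4],"turn":[0,0,0]},{"hand":255,"linear":[-14,2,-19.3],"turn":[0,0,0]},{"hand":255,"linear":[-16.8,4,-23.1],"turn":[0,0,0]},{"hand":255,"linear":[-19.6,6,-27],"turn":[0,0,0]},{"hand":255,"linear":[-22.4,8,-30.8],"turn":[0,0,0]},{"hand":255,"linear":[-25.2,10,-34.7],"turn":[0,0,0]},{"hand":255,"linear":[-28.1,12.9,-38.6],"turn":[0,0,0]},{"hand":255,"linear":[-28.1,12.9,-38.6],"turn":[0,0,0]},{"hand":255,"linear":[-28.1,12.9,-38.6],"turn":[0,0,0]}]' 10
python3 - <<'E'
from h import *
s=arm.sense(); print(R.from_quat(s['orientation']).as_matrix().round(3), s['ft_force'])
print(totool([.4977,.1913,.021]))
im,w=cloud('wrist'); cv2.imwrite('pics/wr1.png',im); np.save('wr1.npy',w)
E
```

```text
time_s: 1.6
eef_pos: [0.4976, 0.192, 0.1203]
orientation: [0.588, 0.392, -0.393, -0.588]
ft_force: [0.3, -0.1, 0.4]
opening: 0.0009
[[ 0.384 -0.001 -0.923]
 [ 0.923 -0.001  0.384]
 [-0.002 -1.     0.001]] [ 0.32409591 -0.06047788  0.43225518]
[-0.04752384  9.92749725 -0.04065711]
```

View pics/wr1.png

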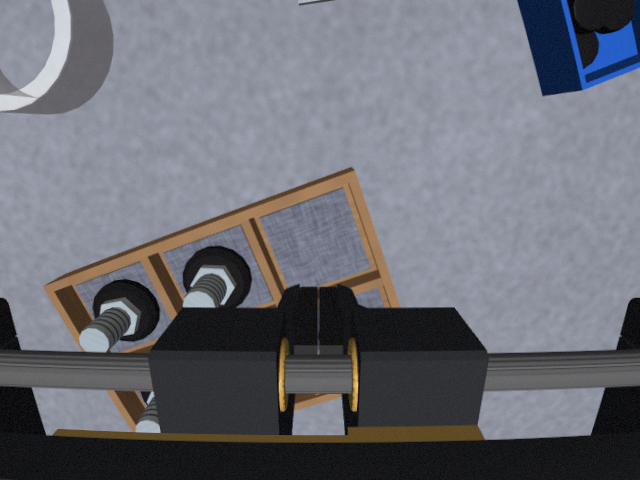

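The wrist view shows the empty compartment with inner corners near (258,217), (347,188), (376,270) and (288,298). The shut fingers hang in front at (320,290). I'll check the centre against this view.

Run:
```python
from h import *
P=[plane('wrist',u,v,.024) for u,v in [(258,216),(347,188),(378,270),(288,297)]]
print(np.round(P,4),np.mean(P,0).round(4))
w=np.load('wr1.npy'); q=w[225:265,290:345].reshape(-1,3); print(np.nanmedian(q,0),np.nanpercentile(q[:,2],[2,98]))
```

```text
[[0.4654 0.1669 0.024 ]
 [0.4705 0.2255 0.024 ]
 [0.529  0.2247 0.024 ]
 [0.524  0.1618 0.024 ]] [0.4972 0.1947 0.024 ]
[0.50095489 0.19166479 0.00999137] [0.00871018 0.01131517]
```

```bash
python3 -m inch '[{"hand":255,"linear":[0,3.5,0],"turn":[0,0,0]},{"hand":255,"linear":[0,6.5,0],"turn":[0,0,0]},{"hand":255,"linear":[0,8.3,0],"turn":[0,0,0]},{"hand":255,"linear":[0,9.2,0],"turn":[0,0,0]},{"hand":255,"linear":[0,9.6,0],"turn":[0,0,0]},{"hand":255,"linear":[0,9.8,0],"turn":[0,0,0]},{"hand":255,"linear":[0,9.8,0],"turn":[0,0,0]}]'
```

```text
time_s: 2.52
eef_pos: [0.4979, 0.1929, 0.0231]
orientation: [0.588, 0.393, -0.393, -0.588]
ft_force: [0.3, 0.6, -0.8]
opening: 0.0003
```

```bash
python3 -m inch '[{"hand":255,"linear":[0,0.1,0],"turn":[0,0,0]},{"hand":255,"linear":[0,0.2,0],"turn":[0,0,0]},{"hand":255,"linear":[0,0.25,0],"turn":[0,0,0]},{"hand":255,"linear":[0,0.25,0],"turn":[0,0,0]}]'
```

```text
time_s: 3.02
eef_pos: [0.4982, 0.193, 0.0215]
orientation: [0.588, 0.393, -0.392, -0.588]
ft_force: [-2.1, -1.1, 10.3]
opening: 0.0006
```

The floor was felt: 10 N of contact with the fingertips at z = 0.0105 (10 mm expected). Next I'll retreat and move to the foot.

```bash
python3 - <<'E'
from h import *
print(totool([.6,-.318,.12]))
E
python3 -m inch '[{"hand":255,"linear":[0,-1,0],"turn":[0,0,0]},{"hand":255,"linear":[0,-4,0],"turn":[0,0,0]},{"hand":255,"linear":[0,-8,0],"turn":[0,0,0]},{"hand":255,"linear":[0,-12,0],"turn":[0,0,0]},{"hand":255,"linear":[0,-12,0],"turn":[0,0,0]}]'
python3 - <<'E'
from h import *
print(totool([.6,-.318,.12]),arm.sense()['ft_force'])
E
```

```text
[-43.28991909  -9.85043549 -28.99776865]
time_s: 3.65
eef_pos: [0.5002, 0.1938, 0.1448]
orientation: [0.589, 0.395, -0.39, -0.588]
ft_force: [0.5, 0.3, -0.8]
opening: 0.0003
[-43.44978187   2.39345311 -28.83856907] [ 0.54817505  0.34644916 -0.83372432]
```

```bash
python3 -m inch '[{"hand":100,"linear":[-4.3,0,-2.9],"turn":[0,0,0]},{"hand":100,"linear":[-8.7,0,-5.8],"turn":[0,0,0]},{"hand":100,"linear":[-13,0,-8.7],"turn":[0,0,0]},{"hand":100,"linear":[-17.4,0,-11.5],"turn":[0,0,0]},{"hand":100,"linear":[-21.7,0,-14.4],"turn":[0,0,0]},{"hand":100,"linear":[-26,0,-17.3],"turn":[0,0,0]},{"hand":100,"linear":[-30.4,0,-20.2],"turn":[0,0,0]},{"hand":100,"linear":[-34.8,0.5,-23],"turn":[0,0,0]},{"hand":100,"linear":[-39.1,1.2,-26],"turn":[0,0,0]},{"hand":100,"linear":[-43.4,2.4,-28.8],"turn":[0,0,0]},{"hand":100,"linear":[-43.4,2.4,-28.8],"turn":[0,0,0]},{"hand":100,"linear":[-43.4,2.4,-28.8],"turn":[0,0,0]}]'
python3 - <<'E'
from h import *
s=arm.sense(); print(R.from_quat(s['orientation']).as_matrix().round(3))
im,w=cloud('wrist'); cv2.imwrite('pics/wr2.png',im); np.save('wr2.npy',w)
t=w[(abs(w[...,2]-.046)<.003)&(np.hypot(w[...,0]-.6,w[...,1]+.318)<.03)]; print(len(t),t.mean(0) if len(t) else '')
print(totool([.6,-.318,.031]))
E
```

```text
time_s: 5.15
eef_pos: [0.5994, -0.3163, 0.1189]
orientation: [-0.588, -0.395, 0.39, 0.588]
ft_force: [0.0, -0.3, -0.3]
opening: 0.0535
[[ 0.383  0.005 -0.924]
 [ 0.924  0.004  0.383]
 [ 0.006 -1.    -0.003]]
834 [ 0.60145755 -0.31951884  0.04590119]
[-0.28131577  8.83580138 -0.08050687]
```

View pics/wr2.png

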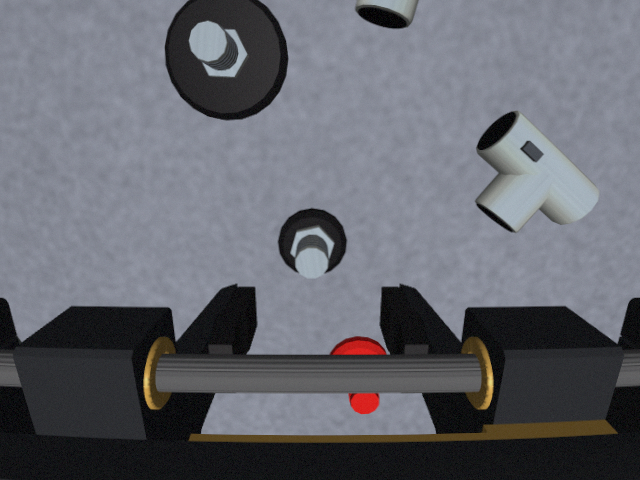

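The wrist view shows the black foot's stem top at (312,262), midway between the open fingers. The wide foot is at (225,55) and the red one at (360,370). I'll descend with a small correction and grip.

```bash
python3 -m inch '[{"hand":100,"linear":[-0.3,0,-0.2],"turn":[0,0,0]},{"hand":100,"linear":[-0.3,3,-0.2],"turn":[0,0,0]},{"hand":100,"linear":[-0.3,6,-0.2],"turn":[0,0,0]},{"hand":100,"linear":[-0.3,8,-0.2],"turn":[0,0,0]},{"hand":100,"linear":[-0.3,8.8,-0.2],"turn":[0,0,0]},{"hand":100,"linear":[-0.3,8.8,-0.2],"turn":[0,0,0]},{"hand":255,"linear":[-0.3,8.8,-0.2],"turn":[0,0,0]},{"hand":255,"linear":[-0.3,8.8,-0.2],"turn":[0,0,0]},{"hand":255,"linear":[-0.3,8.8,-0.2],"turn":[0,0,0]},{"hand":255,"linear":[-0.3,8.8,-0.2],"turn":[0,0,0]},{"hand":255,"linear":[-0.3,8.8,-0.2],"turn":[0,0,0]}]' 30
```

```text
time_s: 6.58
eef_pos: [0.6012, -0.319, 0.0318]
orientation: [-0.588, -0.396, 0.39, 0.588]
ft_force: [-0.2, -0.5, 2.6]
opening: 0.0192
```

```bash
python3 -m inch '[{"hand":255,"linear":[0,-1,0],"turn":[0,0,0]},{"hand":255,"linear":[0,-4,0],"turn":[0,0,0]},{"hand":255,"linear":[0,-8,0],"turn":[0,0,0]},{"hand":255,"linear":[0,-12,0],"turn":[0,0,0]},{"hand":255,"linear":[0,-12,0],"turn":[0,0,0]}]'
python3 - <<'E'
from h import *
s=arm.sense(); print(R.from_quat(s['orientation']).as_matrix().round(3),totool([.4977,.1920,.15]))
E
```

```text
time_s: 7.2
eef_pos: [0.6025, -0.3205, 0.1558]
orientation: [0.59, 0.397, -0.389, -0.586]
ft_force: [0.0, -0.0, -1.8]
opening: 0.0187
[[ 0.382  0.012 -0.924]
 [ 0.924  0.001  0.382]
 [ 0.006 -1.    -0.011]] [43.34303887  0.52010908 29.29297293]
```

```bash
python3 -m inch '[{"hand":255,"linear":[2,0,1.4],"turn":[0,0,0]},{"hand":255,"linear":[6,0,4],"turn":[0.3,0,0.2]},{"hand":255,"linear":[10,0,6.8],"turn":[0.6,0,0.3]},{"hand":255,"linear":[14,0,9.5],"turn":[0.6,0,0.3]},{"hand":255,"linear":[18,0,12.2],"turn":[0.6,0,0.3]},{"hand":255,"linear":[22,0,14.9],"turn":[0.6,0,0.3]},{"hand":255,"linear":[26,0,17.6],"turn":[0.6,0,0.3]},{"hand":255,"linear":[30,0.1,20.3],"turn":[0.6,0,0.3]},{"hand":255,"linear":[34,0.2,23],"turn":[0.6,0,0.3]},{"hand":255,"linear":[38,0.3,25.7],"turn":[0.6,0,0.3]},{"hand":255,"linear":[42,0.4,28.4],"turn":[0.6,0,0.3]},{"hand":255,"linear":[43.3,0.5,29.3],"turn":[0.6,0,0.3]}]'
python3 -m inch '[{"hand":255,"linear":[0,0,0],"turn":[0,0,0]},{"hand":255,"linear":[0,0,0],"turn":[0,0,0]}]'
python3 - <<'E'
from h import *
s=arm.sense(); print(R.from_quat(s['orientation']).as_matrix().round(3),totool([.4977,.1925,.0418]))
im,w=cloud('wrist'); cv2.imwrite('pics/wr3.png',im); np.save('wr3.npy',w)
im,w=cloud('top'); cv2.imwrite('pics/top3.png',im)
E
```

```text
time_s: 8.7
eef_pos: [0.4955, 0.1951, 0.1492]
orientation: [-0.586, -0.394, 0.395, 0.588]
ft_force: [-0.2, -1.0, -1.6]
opening: 0.0191
time_s: 8.95
eef_pos: [0.4955, 0.1934, 0.1488]
orientation: [-0.587, -0.393, 0.395, 0.588]
ft_force: [0.2, -0.3, -1.6]
opening: 0.0193
[[ 0.379 -0.002 -0.925]
 [ 0.925  0.     0.379]
 [-0.001 -1.     0.002]] [ 7.85543139e-03  1.07008802e+01 -2.62657639e-01]
```

View pics/wr3.png

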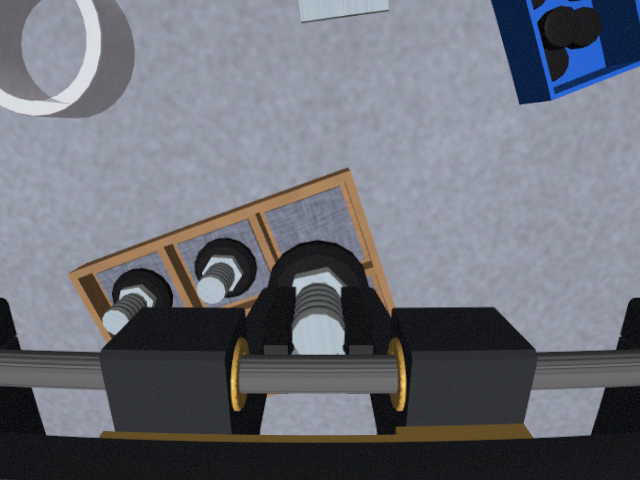

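The foot hangs upright between the pads with its base at (318,270), above the empty compartment. I'll lower it, slowly near the floor.

```bash
python3 -m inch '[{"hand":255,"linear":[0,0.3,-0.2],"turn":[0,0,0]},{"hand":255,"linear":[0,3,-0.2],"turn":[0,0,0]},{"hand":255,"linear":[0,6,-0.2],"turn":[0,0,0]},{"hand":255,"linear":[0,8,-0.2],"turn":[0,0,0]},{"hand":255,"linear":[0,9.3,-0.2],"turn":[0,0,0]},{"hand":255,"linear":[0,10,-0.2],"turn":[0,0,0]},{"hand":255,"linear":[0,10.3,-0.2],"turn":[0,0,0]},{"hand":255,"linear":[0,10.5,-0.2],"turn":[0,0,0]},{"hand":255,"linear":[0,10.5,-0.2],"turn":[0,0,0]}]'
python3 - <<'E'
from h import *
s=arm.sense(); print(R.from_quat(s['orientation']).as_matrix().round(3),totool([.4977,.1925,.0418]))
E
```

```text
time_s: 10.18
eef_pos: [0.4978, 0.1926, 0.0444]
orientation: [-0.587, -0.393, 0.394, 0.588]
ft_force: [-0.4, -1.4, -2.4]
opening: 0.0187
[[ 0.38  -0.001 -0.925]
 [ 0.925  0.001  0.38 ]
 [ 0.    -1.     0.001]] [-0.01266459  0.26409821  0.00545123]
```

```bash
python3 -m inch '[{"hand":255,"linear":[0,0.15,0],"turn":[0,0,0]},{"hand":255,"linear":[0,0.25,0],"turn":[0,0,0]},{"hand":255,"linear":[0,0.3,0],"turn":[0,0,0]},{"hand":255,"linear":[0,0.3,0],"turn":[0,0,0]}]'
```

```text
time_s: 10.68
eef_pos: [0.4978, 0.1926, 0.0417]
orientation: [-0.587, -0.393, 0.394, 0.588]
ft_force: [-1.4, -0.0, 4.8]
opening: 0.0193
```

The foot is down at the expected height with about 7 N on the floor. I'll open modestly, then rise.

```bash
python3 -m inch '[{"hand":140,"linear":[0,0,0],"turn":[0,0,0]},{"hand":140,"linear":[0,0,0],"turn":[0,0,0]},{"hand":140,"linear":[0,0,0],"turn":[0,0,0]},{"hand":140,"linear":[0,0,0],"turn":[0,0,0]},{"hand":140,"linear":[0,-0.5,0],"turn":[0,0,0]},{"hand":140,"linear":[0,-2,0],"turn":[0,0,0]},{"hand":140,"linear":[0,-5,0],"turn":[0,0,0]},{"hand":140,"linear":[0,-9,0],"turn":[0,0,0]},{"hand":140,"linear":[0,-14,0],"turn":[0,0,0]},{"hand":140,"linear":[4,-15,6],"turn":[0,0,0]},{"hand":140,"linear":[6,-15,10],"turn":[0,0,0]},{"hand":140,"linear":[6,-15,15],"turn":[0,0,0]}]'
python3 -m inch '[{"hand":140,"linear":[4,0,5],"turn":[0,0,0]},{"hand":140,"linear":[8,0,10],"turn":[0,0,0]},{"hand":140,"linear":[8,0,10],"turn":[0,0,0]},{"hand":140,"linear":[8,0,10],"turn":[0,0,0]}]'
python3 - <<'E'
from h import *
im,w=cloud('top'); im2,w2=cloud('scene')
t=w[(w[...,2]>.05)&(w[...,2]<.06)&(np.hypot(w[...,0]-.498,w[...,1]-.192)<.03)]; print(len(t),t.mean(0) if len(t) else '')
o=np.zeros((560,760,3),np.uint8); o[:420,:380]=cv2.resize(im[180:390,140:330],None,fx=2,fy=2); o[:420,380:]=cv2.resize(im2[100:310,260:450],None,fx=2,fy=2)
o[430:560,:390]=im[150:280,250:640][:,:390]; cv2.imwrite('pics/fin.png',o)
E
```

```text
time_s: 12.18
eef_pos: [0.3812, 0.3079, 0.1936]
orientation: [-0.586, -0.395, 0.393, 0.588]
ft_force: [-0.5, -0.1, -0.4]
opening: 0.0398
time_s: 12.68
eef_pos: [0.3191, 0.4195, 0.1945]
orientation: [-0.586, -0.395, 0.393, 0.588]
ft_force: [-0.2, -0.7, -1.3]
opening: 0.0395
119 [0.49730838 0.19327408 0.05559895]
```

View pics/fin.png

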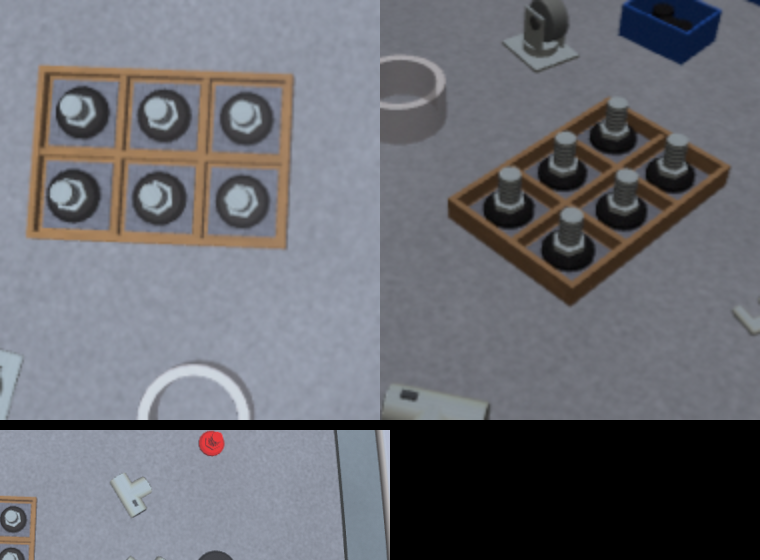

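All six compartments now hold upright feet; the new one is at (72,195) in the top crop and (617,125) in the scene crop. Its stem top is at z = 0.0556, and the wide and red feet are where they were. I'll hand in.

```bash
python3 -c "
from workcell import arm
print(arm.sign_off())"
```

```text
the job is handed in; nothing more can be done
None
```

The matching foot now stands upright, stem up, in the compartment that was empty, and I handed the job in at about 12.8 s of the 48 s allowed.

- **Feeling the floor:** With the fingers shut I touched the floor at the compartment's centre first. Contact came at about 10 N with the fingertips at z ≈ 10.5 mm, where the tile top should be 10 mm. The wrist camera's depth also read 10 mm there, so nothing was lying in it. I felt one spot only, not the whole floor.
- **Placing the foot:** I gripped the black 48 mm foot by the stem, set it down at about 7 N, released it and backed the arm away.
- **Last checks:** The stem top is at (0.497, 0.193, 0.0556) m, within 2 mm of the compartment centre measured at the start, and 56 mm is the expected height. The picture shows all six feet upright. The red foot looks unmoved and the arm never went to the wide foot. In the last crop the wide foot shows only at the edge, and I did not measure its position again.

No check failed. The wrist view put the compartment centre about 3 mm in y from the first top-camera estimate, so I aimed between the two.

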